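Lock the pump's filter cover and hold its screw end down

TASK

The filter cover of the bench suction pump is lying loose in its bay, popped up on its springs. Push its wing fastener down until that end is home and only then turn it a quarter turn clockwise until the slot in the wing lines up with the two lock marks on the cover, then let go of it, press the other end of the cover, the one with the two empty screw holes, down flush with the pump's top, and finish while you are still holding it pressed there, firmly but without forcing it, so that I can put the screws in. Leave the other things on the bench where they are.

Things in the scene. Friction and masses are not known exactly. Their poses are not given: they have to be found in the camera images.
- pump_bay (a point): Bench suction pump, a fixed white box 300 (x) x 200 (y) x 120 mm high. This point: centre of its filter bay, level with the pump's flat top (120 mm above the bench). x runs from the fastener end of the bay to the screw-hole end, y to the left of that, z up. Two hose barbs 22 mm high stand on the top beyond the screw-hole end, at x = 118, y = 35 and 65 mm.
- cover: Loose grey plastic cover, 160 (x) x 100 (y) x 10 mm, in the bay with 2 mm play; origin under its centre, axes as pump_bay. Springs below pop it up 7 mm when nothing holds it; home on its rigid ledge its top is flush with the pump's. Pushing the fastener end home takes about 8 N, the screw end about 10 N; 10 to 20 N is a good push, over 40 N is forcing it.
- wing (a point): Centre of the fastener's wing, which the cover carries 50 mm from its middle towards -x: an upright steel bar 38 mm long (this point's x axis, as the dark slot in its top), 10 mm thick (y), 25 mm high, on a round foot 26 mm across and 3 mm thick lying on the cover. The wing's top is 28 mm, this point 15.5 mm above the cover's top. Grip it across its thickness.
- fastener (a joint): Wing angle, rad, growing clockwise seen from above: 0 released, slot along the cover's x; pi/2 locked, slot in line with the white lock marks (across the cover). Stops at -0.05 and 1.65; stays where left (0.03 N m). A cross bar below blocks it from about 0.2 on (do not force it) until that end is pushed home, 7 mm down, and kept down; locked and let go, that end stays within about 2 mm.
- screw_end (a point): Point on the cover's top midway between the two empty screw holes, 66 mm from the cover's middle towards +x: the place to press.
- hole_left (a point): Empty countersunk screw hole in the cover, at its top, 36 mm to +y of screw_end. The cover's height is 120 mm above the bench here when flush.
- hole_right (a point): Empty countersunk screw hole in the cover, at its top, 36 mm to -y of screw_end. The cover's height is 120 mm above the bench here when flush.
- tip_box: Bystander: blue and white pipette tip box 122 x 84 x 63 mm on the bench beside the pump. Origin under its centre.
- screw_dish: Bystander: small glass dish with two screws, 64 mm across, 14 mm high. Origin under its centre.
- reagent: Bystander: small capped bottle, 56 mm across, 110 mm high. Origin under its centre.
- screwdriver: Bystander: screwdriver 180 mm long lying beyond the pump. Origin under its middle.
There are look-alikes about, which are no part of the job. Leave any green or purple look-alike of the cover alone.

How it is judged (in metres and radians):
On the way:
1. the wing is turned to the lock marks with that end of the cover down (value of joint fastener above 1.4 rad and z of wing in the frame of pump_bay below 0.019 m), for 0.2 s.
At the end, for the whole second after the job is handed in: The wing stands within 0.17 rad of the lock marks and its end of the cover is held down (not more than 3.5 mm proud); both screw holes are within 2 mm of flush with the pump's top, and the fingers are still pressing on the cover with 3 to 40 N, within 55 mm of the middle between the holes (all of step 1 and z of each of hole_left, hole_right in the frame of pump_bay below 0.002 m and horizontal distance between the grasp point and screw_end below 0.055 m and contact force between the fingers and cover between 3 and 40 N); the arm keeps its last pose, push and grip.
It fails at once if a thing standing by was shifted (distance of any of tip_box, screw_dish, reagent from where it was at the start of the episode above 0.02 m or distance of screwdriver from where it was at the start of the episode above 0.03 m).
It fails at once if the wing was forced round while its end of the cover still stood proud (value of joint fastener above 0.32 rad and z of wing in the frame of pump_bay above 0.02 m).
It also fails if it takes over 32 s, if anything falls off the work surface, if the arm or the gripper's body presses on something with over 40 N, if the wrist force passes 120 N, or if a joint passes its speed limit or range.

ROBOT

A 7-joint arm with a two-finger parallel gripper is mounted at the origin on the work surface. World frame = base frame: x ahead of the robot, y to its left, z up, the work surface at z = 0. Lengths are in mm, angles in rad, forces in N, time in s.
With the tool pointing down it reaches from about 425 to 825 mm from the base axis. Payload 3.6 kg.
Tool frame: the origin (TCP) lies between the finger pads; the fingertips stand 25 mm ahead of it and the grasp point (between the pads) lies 6 mm ahead of it; z points along the fingers, y is the line along which they close (so a half turn about z gives the same grasp; the last joint's range is limited). The gripper opens to 85 mm and grips with 20 to 120 N. Pads are 22 mm wide; open, the fingers measure 114 mm over their backs; the gripper's body (76 mm by 85 mm) begins 54 mm behind the grasp point. The pads swing forward as they close: fully open they stand 13 mm farther back than shut.
Start: joints at [-1.153, 0.615, -0.013, 1.423, 0.008, 1.103, -0.04], TCP at [279.646, 586.739, 256.297] pointing down, gripper open.
Joint ranges: [-3.12, 3.12], [-0.3, 2.06], [-1.34, 1.32], [0.26, 2.42], [-1.36, 4.5], [0.01, 1.98], [-2.84, 2.84]. Speed limits (rad/s): [2.79, 2.79, 3.14, 3.14, 3.14, 3.14, 3.14].

INTERFACE

Orientations are given as a rotation vector (axis times angle).
In Python, from bench import arm gives the robot as it stands.
- The arm moves only by the shell command python3 -m pendant 'ROWS' [FORCE]. ROWS is JSON, a list of rows, each a list of 3 entries, a list of its own where there are three numbers: the shift along the tool's x, y, z in cm, then the turn, a rotation vector about the tool's x, y, z in rad, then the closure, from 0 (fully open) to 1 (shut). In form: [[[tx, ty, tz], [ax, ay, az], hand], ...]. A call has exactly 10 rows; each row shifts and turns the commanded pose from where the row before left it, along the tool's axes as they then stand; what a row does not reach is not made up. A row lasts 1/12 s, in which the tool goes at most 41.7 mm and 7.16 degrees, less where a joint would pass 70% of its speed; a pose out of reach is approached as far as the arm can. A call with a gripper value outside its range is refused whole. The fingers move at their own pace and stop on an object; FORCE is the grip in N (left out, the last holds). Time passes only in rows, so rows that do not move let the fingers close, or fill a call up. It gives the time, the measured TCP pose, the force, the opening and the grip force at its end, in the units of the state.
- arm.observe(): the state, without advancing time (a new reading comes with each control period).
- arm.capture(name): name is "scene" or "top"; returns (picture, depth): 400x640x3 uint8, blue, green, red; 400x640 float32, mm along the optical axis (not along the pixel's ray), 0 where there is no reading.
- arm.camera_params(name): a dict with "camera_matrix" (3x3 intrinsics, pixels), "eye" and "rotation" of the camera in the world. Camera axes: x right, y down, z forward; pixel columns grow to the right and rows downward; lengths in mm; the calibration is good to about 2 mm. A picture is of the moment at which its call begins. camera_params takes no time and is no camera call.
- arm.sign_off(): hands the job in; it is judged then, once.
Trained networks look in the newest picture that a camera, given by its name, has taken for a name from the list of things; names that differ only in an ending like _2 or _b are one class to them, and where a whole thing is asked for, a point or a joint stands for the part that bears it (a point fixed in the world has none). Each returns a list of dicts, best first, with "score" (0 to 1); they miss things now and then, are a little off and sometimes report something else, mostly with a low value. They report only what shows in the picture. A call takes as long as a camera call. They do not tell look-alikes from the thing itself.
- arm.boxes_of(camera, target): "box" ([left, top, right, bottom] in pixels, round what is visible of it).
- arm.regions_of(camera, target): "pixels" (400x640 bool, what is visible of it) and "box" ([left, top, right, bottom] in pixels, round what is visible of it).
- arm.pinpoint(camera, target): "xy" ([column, row] in pixels: a listed point, or the origin of a listed thing).
The state is a dict: "clock": time; "q": joint angles; "dq": joint speeds; "joint_torque": joint torques, N m; "tcp_pos": TCP position; "eef_rot": TCP orientation; "ft_force": force on the tool from outside, world axes, zero at the start; "wrist_torque": the same for the moment, N m; "opening": opening from 0.0 (shut) to 1.0 (fully open); "grasp_force": force on a finger pad.
Only numpy, scipy, OpenCV 4.12 (cv2) and the standard library are available. Lean on these libraries where they do the work, as an engineer would, in place of code of your own. Each camera call takes 0.05 s, during which the arm holds its last target. There are 200 camera calls.

## Working session

There is one attempt and no reset: what is moved stays moved. The work goes in short steps, Python scripts to look and compute and a shell command to move; the robot and the scene stay as the last step left them, time stands still between calls to the robot, and variables do not carry over. Pictures are saved under pics/ and viewed, at most 10 in all, crops included, and the job is handed in when it is done.

```bash
mkdir -p pics; cat > h.py <<'E'
import numpy as np, cv2
from bench import arm
def world(cam,uv,depth):
    p=arm.camera_params(cam);K=np.array(p["camera_matrix"]);u,v=uv
    d=np.asarray(depth)
    z=float(np.median(d[int(v)-1:int(v)+2,int(u)-1:int(u)+2])) if d.ndim else float(d)
    c=np.linalg.inv(K)@np.array([u,v,1.])*z
    return np.array(p["rotation"])@c+np.array(p["eye"])
def onplane(cam,uv,h):
    p=arm.camera_params(cam);r=np.array(p["rotation"])@np.linalg.inv(np.array(p["camera_matrix"]))@np.array([*uv,1.])
    e=np.array(p["eye"]);return e+r*(h-e[2])/r[2]
E
python3 - <<'E'
from h import *
for c in("top","scene"):
    im,d=arm.capture(c);cv2.imwrite(f"pics/{c}0.png",im);np.save(f"pics/{c}0.npy",d)
    print(c,arm.camera_params(c)["eye"])
    for n in["cover","wing","screw_end","hole_left","hole_right","pump_bay"]:
        for r in arm.pinpoint(c,n):
            print(n,round(r["score"],2),np.round(r["xy"]),np.round(world(c,r["xy"],d)))
s=arm.observe();print(s["tcp_pos"],s["eef_rot"],s["clock"],s["opening"],s["ft_force"])
E
```

```text
top [ 338.31345626  -13.01781069 1335.14419906]
cover 0.93 [221. 241.] [ 893.  541. 1889.]
cover 0.85 [340. 213.] [ -30. -382.  967.]
cover 0.79 [436. 275.] [-273. -624.  724.]
cover 0.65 [379. 175.] [-555. -906.  442.]
wing 0.65 [310. 168.] [-174. -525.  823.]
wing 0.63 [452. 279.] [-334. -686.  662.]
wing 0.49 [347. 226.] [  11. -340. 1008.]
wing 0.42 [204. 236.] [ 971.  620. 1968.]
screw_end 0.78 [237. 254.] [ 880.  528. 1877.]
screw_end 0.63 [422. 263.] [-269. -621.  727.]
screw_end 0.59 [327. 196.] [ -59. -411.  938.]
hole_left 0.59 [316. 202.] [  46. -305. 1043.]
hole_left 0.55 [412. 276.] [-119. -470.  878.]
hole_right 0.96 [338. 189.] [-173. -525.  824.]
hole_right 0.94 [231. 266.] [ 989.  638. 1986.]
hole_right 0.74 [422. 255.] [-331. -683.  666.]
scene [1030.53891028 -652.5626646   975.1894341 ]
cover 0.95 [356. 152.] [1311. -372. 1255.]
cover 0.92 [189. 283.] [2006.  323. 1951.]
cover 0.84 [308. 205.] [1449. -234. 1394.]
wing 0.67 [289. 202.] [1571. -113. 1515.]
wing 0.63 [368. 143.] [1239. -444. 1184.]
wing 0.6 [331. 295.] [1125. -558. 1070.]
wing 0.56 [173. 280.] [2080.  397. 2024.]
screw_end 0.76 [220. 271.] [1877.  193. 1821.]
screw_end 0.68 [333. 205.] [1298. -385. 1243.]
screw_end 0.63 [336. 161.] [1445. -238. 1390.]
hole_left 0.97 [343. 164.] [1383. -301. 1327.]
hole_left 0.89 [210. 257.] [2001.  318. 1946.]
hole_left 0.83 [335. 199.] [1299. -385. 1243.]
hole_right 0.96 [335. 148.] [1507. -176. 1451.]
hole_right 0.75 [222. 281.] [1827.  144. 1772.]
[279.67225291 586.74237161 256.34048297] [-6.92918624e-01 -3.06419726e+00 -5.04032293e-05] 0.7 1.002651660295894 [-0.58704564 -0.60337788  0.06738596]
```

View pics/top0.png

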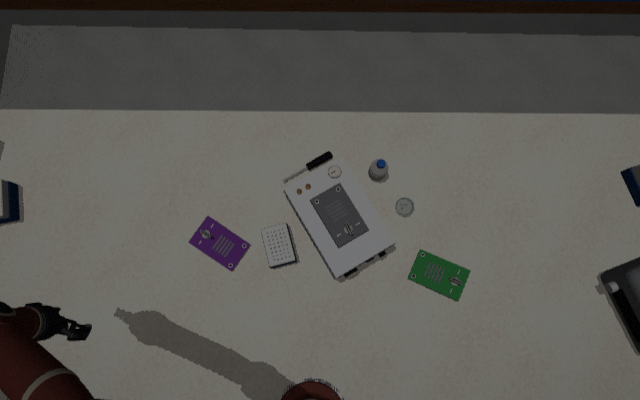

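View pics/scene0.png

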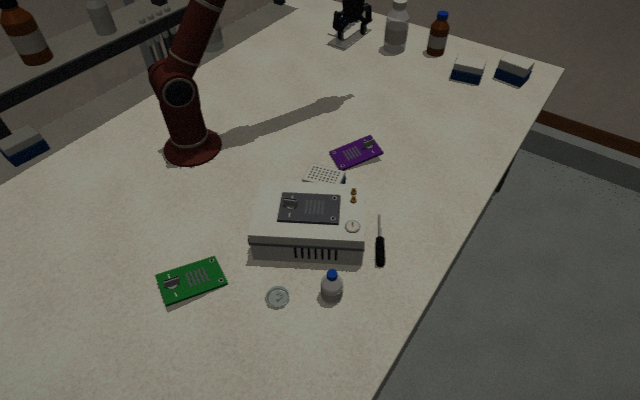

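The top view shows three covers: purple at (220,243) loose on the bench, green at (438,275) loose on the bench, and grey at (340,215) in the white pump. Only the grey one fits the description (grey, in the pump's bay). Its wing is at (348,229) and the hole end is at about (327,196). The computed positions are implausible, so I'll check the calibration convention and confirm the cover in a crop.

```bash
python3 - <<'E'
from h import *
for c in("top","scene"):
    p=arm.camera_params(c);print(c,{k:np.round(v,3).tolist() if not isinstance(v,str) else v for k,v in p.items()})
    d=np.load(f"pics/{c}0.npy");print(d.shape,d.min(),d.max())
    for uv in[(340,213),(100,200),(560,300)] : print(uv,d[uv[1],uv[0]])
im=cv2.imread("pics/top0.png");k=im[150:290,270:410];cv2.imwrite("pics/crop0.png",cv2.convertScaleAbs(cv2.resize(k,None,fx=4.2,fy=4.2,interpolation=cv2.INTER_CUBIC),alpha=1.4))
E
```

```text
top {'camera_matrix': [[428.253, 0.0, 315.436], [0.0, 428.253, 204.087], [0.0, 0.0, 1.0]], 'eye': [338.313, -13.018, 1335.144], 'rotation': [-2.117, 2.098, -0.225]}
(400, 640) 0.0 2390.409
(340, 213) 1235.8036
(100, 200) 1369.7029
(560, 300) 1303.366
scene {'camera_matrix': [[416.211, 0.0, 327.157], [0.0, 416.211, 200.572], [0.0, 0.0, 1.0]], 'eye': [1030.539, -652.563, 975.189], 'rotation': [-2.322, -0.724, 0.276]}
(400, 640) 0.0 3398.525
(340, 213) 1119.0692
(100, 200) 1305.3865
(560, 300) 1906.1226
```

View pics/crop0.png

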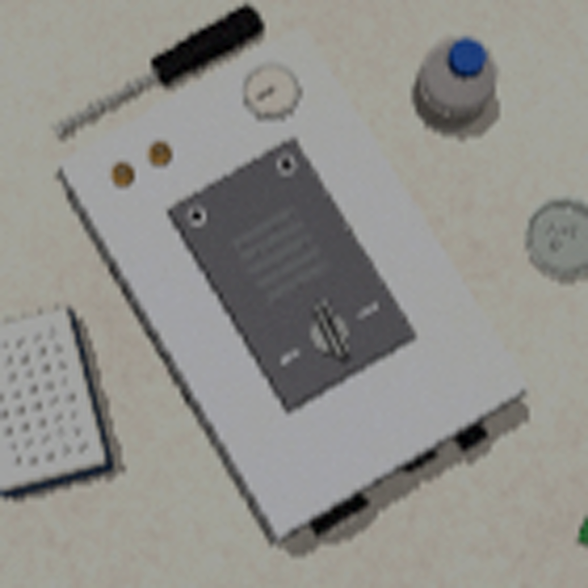

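The crop confirms it: grey cover in the white pump's bay, wing at about (348,229), holes at (317,201) and (338,189), lock marks across it. The rotation is a rotation vector, so I'll fix the helper and measure.

```bash
sed -i '2a from scipy.spatial.transform import Rotation as Ro' h.py; sed -i 's/np.array(p\["rotation"\])/Ro.from_rotvec(p["rotation"]).as_matrix()/' h.py
cat >> h.py <<'E'
def find(c,names,tag):
    im,d=arm.capture(c);cv2.imwrite(f"pics/{c}{tag}.png",im);np.save(f"pics/{c}{tag}.npy",d);o={}
    for n in names:
        for r in arm.pinpoint(c,n): print(c,n,round(r["score"],2),np.round(r["xy"],1),np.round(world(c,r["xy"],d)))
E
python3 - <<'E'
from h import *
names=["cover","wing","screw_end","hole_left","hole_right","pump_bay"]
find("top",names,1);find("scene",names,1)
d=np.load("pics/top1.npy")
# point cloud: cover/pump top and wing top
p=arm.camera_params("top");K=np.array(p["camera_matrix"])
v,u=np.mgrid[150:290,270:410];z=d[150:290,270:410]
P=(np.c_[u.ravel(),v.ravel(),np.ones(u.size)]@np.linalg.inv(K).T*z.ravel()[:,None])@Ro.from_rotvec(p["rotation"]).as_matrix().T+p["eye"]
im=cv2.imread("pics/top1.png")[150:290,270:410].reshape(-1,3).astype(float)
h=P[:,2];top=(h>105)&(h<123)
print("bench z",np.median(h[(h<30)]),"pump z",np.median(h[top&(im.mean(1)>130)]))
g=(h>105)&(h<150);r=cv2.minAreaRect(P[g][:,:2].astype(np.float32));print("pump rect",r)
dk=top&(im.mean(1)<115)
m=dk.reshape(140,140).astype(np.uint8);n,l,st,ce=cv2.connectedComponentsWithStats(m);i=1+np.argmax(st[1:,4])
L=(l==i).ravel();print("cover rect",cv2.minAreaRect(P[L][:,:2].astype(np.float32)),"z",np.median(h[L]))
w=(h>138)&(h<170)&(np.hypot(u.ravel()-348,v.ravel()-229)<12);Q=P[w];print("wing",len(Q),Q.mean(0),h[w].max(),cv2.minAreaRect(Q[:,:2].astype(np.float32)) )
E
```

```text
top cover 0.93 [337.8 214.2] [572. -74. 129.]
top cover 0.84 [432.  274.3] [ 410. -366.   18.]
top cover 0.82 [219.9 240.1] [508. 283.  25.]
top wing 0.62 [455.9 279.7] [ 393. -426.   55.]
top wing 0.47 [348.5 226.9] [ 531. -103.  154.]
top wing 0.4 [202.8 235. ] [521. 334.  36.]
top screw_end 0.92 [328.3 196.9] [623. -47. 127.]
top screw_end 0.57 [420.2 262.9] [ 445. -333.   12.]
top hole_left 0.93 [409.7 277.2] [ 401. -300.   10.]
top hole_left 0.89 [318.2 200.8] [611. -18. 127.]
top hole_left 0.82 [242.6 242.4] [503. 215.  13.]
top hole_left 0.36 [337.1 189. ] [647. -73. 128.]
top hole_right 0.83 [231.8 265.6] [431. 245.  10.]
top hole_right 0.75 [335.8 190.2] [644. -69. 125.]
top hole_right 0.56 [423.1 255.6] [ 467. -343.   11.]
scene cover 0.91 [311.3 207.1] [579. -74. 128.]
scene cover 0.85 [354.7 151.2] [497. 286.  24.]
scene cover 0.68 [188.2 284.1] [ 418. -399.   26.]
scene cover 0.62 [330.9 298. ] [ 748. -227.   37.]
scene cover 0.28 [377.1 242.9] [753.  -3.  20.]
scene wing 0.72 [336.3 206.6] [633. -33. 127.]
scene wing 0.69 [172.9 281.5] [ 399. -423.   54.]
scene wing 0.6
[... 238 characters left out ...]
.]
scene hole_left 0.78 [208.9 258.4] [ 396. -307.   12.]
scene hole_left 0.77 [343.9 163.3] [494. 224.  13.]
scene hole_right 0.94 [222.7 280.5] [ 475. -335.   11.]
scene hole_right 0.65 [336.  148.1] [423. 283.   4.]
scene hole_right 0.59 [333.7 215.1] [644. -62. 127.]
scene pump_bay 0.36 [331.4 293.4] [ 749. -226.   60.]
bench z -0.23015734758394046 pump z nan
pump rect ((599.0324096679688, -122.15888977050781), (301.3838195800781, 305.39202880859375), 30.90321922302246)
cover rect ((694.5182495117188, -63.596214294433594), (75.36776733398438, 97.67786407470703), 30.10808753967285) z 120.04672962625318
wing 55 [ 527.38569313 -102.85439614  152.79914305] 158.75446294169592 ((528.2137451171875, -103.30903625488281), (36.85261917114258, 10.362798690795898), 23.52318572998047)
  return _methods._mean(a, axis=axis, dtype=dtype,
  ret = ret.dtype.type(ret / rcount)
```

```bash
python3 - <<'E'
from h import *
for c,(a,b,e,f) in{"top":(150,290,270,410),"scene":(180,270,240,370)}.items():
    d=np.load(f"pics/{c}1.npy");p=arm.camera_params(c);K=np.array(p["camera_matrix"])
    v,u=np.mgrid[a:b,e:f];z=d[a:b,e:f]
    P=(np.c_[u.ravel(),v.ravel(),np.ones(u.size)]@np.linalg.inv(K).T*z.ravel()[:,None])@Ro.from_rotvec(p["rotation"]).as_matrix().T+p["eye"]
    h=P[:,2]
    for lo,hi in((124.5,130),(116,123)):
        m=((h>lo)&(h<hi)).reshape(z.shape).astype(np.uint8);n,l,st,ce=cv2.connectedComponentsWithStats(m);i=1+np.argmax(st[1:,4])
        L=(l==i).ravel();print(c,lo,L.sum(),cv2.minAreaRect(P[L][:,:2].astype(np.float32)),"z",np.median(h[L]))
    w=(h>141)&(h<165)&(np.hypot(P[:,0]-528,P[:,1]+103)<25);Q=P[w,:2]
    s=np.linalg.svd(Q-Q.mean(0))[2][0];print("wing",len(Q),Q.mean(0),np.percentile(h[w],[50,95]),np.degrees(np.arctan2(s[1],s[0])),cv2.minAreaRect(Q.astype(np.float32)))
s=arm.observe();print(Ro.from_rotvec(s["eef_rot"]).as_matrix().round(3))
E
```

```text
top 124.5 1358 ((572.6329345703125, -76.70060729980469), (162.54449462890625, 100.34307861328125), 30.84895133972168) z 126.95236518465015
top 116 4332 ((571.6604614257812, -77.60379028320312), (299.89862060546875, 200.85145568847656), 30.983671188354492) z 119.6144845898508
wing 53 [ 527.8586857  -102.76390926] [153.81787892 157.17101068] -156.34729652301445 ((528.2137451171875, -103.30903625488281), (36.85261917114258, 10.362798690795898), 23.52318572998047)
scene 124.5 1411 ((573.7234497070312, -75.91773223876953), (159.6817169189453, 105.43701934814453), 31.022375106811523) z 127.52033863727274
scene 116 4097 ((572.923583984375, -75.38722229003906), (300.6822204589844, 204.314453125), 30.868703842163086) z 120.47458498157607
wing 84 [ 532.40892476 -103.24894043] [152.23818883 157.68577799] 25.15195693784704 ((531.3784790039062, -101.5286636352539), (36.596702575683594, 13.734681129455566), 25.941139221191406)
[[-0.903  0.43  -0.   ]
 [ 0.43   0.903 -0.   ]
 [ 0.    -0.    -1.   ]]
```

Cover centre is about (573,-76.5) with its axis at 31°. The wing is at about (530,-102), at 24° (fastener ≈ 0.11), with its top at z≈155. The screw end is at about (630,-43). I'll travel over at the current height first.

```bash
python3 -m pendant '[[[-2.6,-2.55,0],[0,0,0],0],[[-2.6,-2.55,0],[0,0,0],0],[[-2.6,-2.55,0],[0,0,0],0],[[-2.6,-2.55,0],[0,0,0],0],[[-2.6,-2.55,0],[0,0,0],0],[[-2.6,-2.55,0],[0,0,0],0],[[-2.6,-2.55,0],[0,0,0],0],[[-2.6,-2.55,0],[0,0,0],0],[[-2.6,-2.55,0],[0,0,0],0],[[-2.6,-2.55,0],[0,0,0],0]]' 60
python3 -m pendant '[[[-2.6,-2.55,0],[0,0,0],0],[[-2.6,-2.55,0],[0,0,0],0],[[-2.6,-2.55,0],[0,0,0],0],[[-2.6,-2.55,0],[0,0,0],0],[[-2.6,-2.55,0],[0,0,0],0],[[-2.6,-2.55,0],[0,0,0],0],[[-2.6,-2.55,0],[0,0,0],0],[[-2.6,-2.55,0],[0,0,0],0],[[-2.6,-2.55,0],[0,0,0],0],[[-2.6,-2.55,0],[0,0,0],0]]'
python3 -m pendant '[[[0,0,0],[0,0,-0.109],0],[[0,0,0],[0,0,-0.109],0],[[0,0,0],[0,0,-0.109],0],[[0,0,0],[0,0,-0.109],0],[[0,0,0],[0,0,-0.109],0],[[0,0,0],[0,0,-0.109],0],[[0,0,0],[0,0,-0.109],0],[[0,0,0],[0,0,-0.109],0],[[0,0,0],[0,0,0],0.0],[[0,0,0],[0,0,0],0]]'
cat >> h.py <<'E'
def go(x,y,z,ang):  # tool-frame shift in cm to reach world point, and az to bring tool y to ang deg
    s=arm.observe();R=Ro.from_rotvec(s["eef_rot"]).as_matrix()
    a=np.degrees(np.arctan2(R[1,1],R[0,1]));print("tcp",s["tcp_pos"].round(1) if hasattr(s["tcp_pos"],"round") else s["tcp_pos"],"yang",a.round(2),"tilt",R[:,2].round(3),"q7",s["q"][6],"F",np.round(s["ft_force"],1),"clock",s["clock"],"open",s["opening"])
    print("shift cm",(R.T@(np.array([x,y,z])-s["tcp_pos"])/10).round(2),"az",np.radians((a-ang+90)%180-90).round(3))
E
python3 -c "
from h import *
go(530.1,-102.2,157,114.3)"
```

```text
clock: 2.23
tcp_pos: [405.1, 243.1, 256.7]
eef_rot: [0.692, 3.064, 0.001]
ft_force: [0.4, 0.7, 0.2]
opening: 1.005
grasp_force: 0.0
clock: 3.07
tcp_pos: [530.1, -99.1, 256.6]
eef_rot: [0.693, 3.064, 0.0]
ft_force: [0.7, 0.2, 0.3]
opening: 1.007
grasp_force: 0.0
clock: 3.9
tcp_pos: [529.6, -97.5, 256.4]
eef_rot: [-0.661, 3.071, 0.0]
ft_force: [0.3, 0.0, -0.2]
opening: 1.0
grasp_force: 0.0
tcp [529.6 -97.5 256.4] yang 114.31 tilt [ 0.  0. -1.] q7 2.076956521269612 F [ 0.3  0.  -0.2] clock 3.9 open 0.9996044766942158
shift cm [ 0.15 -0.44  9.94] az 0.0
```

```bash
python3 -m pendant '[[[0.15,-0.44,1.5],[0,0,0],0],[[0,0,1.5],[0,0,0],0],[[0,0,1.5],[0,0,0],0],[[0,0,1.5],[0,0,0],0.3],[[0,0,1.5],[0,0,0],0.5],[[0,0,1.3],[0,0,0],0.6],[[0,0,1.1],[0,0,0],0.6],[[0,0,0],[0,0,0],0.6],[[0,0,0],[0,0,0],0.6],[[0,0,0],[0,0,0],0.6]]'
python3 - <<'E'
from h import *
go(530.1,-102.2,157,114.3)
for c in("top","scene"):
    im,d=arm.capture(c);cv2.imwrite(f"pics/{c}2.png",im);np.save(f"pics/{c}2.npy",d)
a=cv2.imread("pics/top2.png")[190:260,310:390];b=cv2.imread("pics/scene2.png")[165:235,250:330]
cv2.imwrite("pics/g2.png",cv2.convertScaleAbs(np.vstack([cv2.resize(x,(640,300) if 0 else (340,298),interpolation=cv2.INTER_CUBIC) for x in(a,b)]),alpha=1.5))
E
```

```text
clock: 4.73
tcp_pos: [530.7, -102.0, 158.0]
eef_rot: [-0.664, 3.069, -0.001]
ft_force: [0.2, -0.6, 0.5]
opening: 0.4
grasp_force: 0.0
tcp [ 530.7 -102.   158. ] yang 114.43 tilt [ 0.001 -0.    -1.   ] q7 2.0659366021940553 F [ 0.2 -0.6  0.5] clock 4.7333 open 0.3996571627910383
shift cm [0.06 0.01 0.1 ] az 0.002
```

View pics/g2.png

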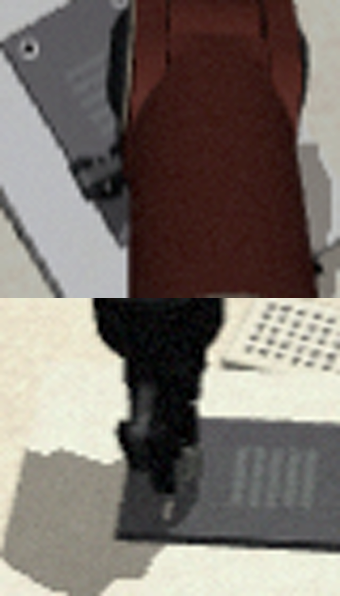

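The wing is hidden in the top view by the arm. In the scene view the fingers stand either side of it, so I'll close.

```bash
python3 -m pendant '[[[0,0,0.1],[0,0,0],0.8],[[0,0,0],[0,0,0],0.9],[[0,0,0],[0,0,0],1],[[0,0,0],[0,0,0],1],[[0,0,0],[0,0,0],1],[[0,0,0],[0,0,0],1],[[0,0,0],[0,0,0],1],[[0,0,0],[0,0,0],1],[[0,0,0],[0,0,0],1],[[0,0,0],[0,0,0],1]]' 70
```

```text
clock: 5.67
tcp_pos: [530.2, -102.1, 156.5]
eef_rot: [-0.666, 3.07, -0.0]
ft_force: [-1.2, -0.1, 4.1]
opening: 0.102
grasp_force: 71.5
```

Gripped (opening about 9–10 mm). Pushing down.

```bash
python3 -m pendant '[[[0,0,0.1],[0,0,0],1],[[0,0,0.1],[0,0,0],1],[[0,0,0.1],[0,0,0],1],[[0,0,0.1],[0,0,0],1],[[0,0,0.1],[0,0,0],1],[[0,0,0.1],[0,0,0],1],[[0,0,0],[0,0,0],1],[[0,0,0],[0,0,0],1],[[0,0,0],[0,0,0],1],[[0,0,0],[0,0,0],1]]'
```

```text
clock: 6.5
tcp_pos: [530.0, -102.2, 151.6]
eef_rot: [-0.665, 3.07, -0.001]
ft_force: [-4.0, -0.6, 10.8]
opening: 0.101
grasp_force: 72.8
```

```bash
python3 -m pendant '[[[0,0,0.1],[0,0,0],1],[[0,0,0.1],[0,0,0],1],[[0,0,0.1],[0,0,0],1],[[0,0,0],[0,0,0],1],[[0,0,0],[0,0,0],1],[[0,0,0],[0,0,0],1],[[0,0,0],[0,0,0],1],[[0,0,0],[0,0,0],1],[[0,0,0],[0,0,0],1],[[0,0,0],[0,0,0],1]]'
```

```text
clock: 7.33
tcp_pos: [530.1, -102.2, 150.3]
eef_rot: [-0.665, 3.069, -0.001]
ft_force: [-6.3, 0.4, 22.1]
opening: 0.098
grasp_force: 74.5
```

```bash
cat >> h.py <<'E'
C0=np.array([573.,-76.3]);A=np.radians(30.95);E=np.array([[np.cos(A),np.sin(A)],[-np.sin(A),np.cos(A)]])
def cloud(c):
    im,d=arm.capture(c);p=arm.camera_params(c);v,u=np.mgrid[0:400,0:640]
    P=(np.c_[u.ravel(),v.ravel(),np.ones(u.size)]@np.linalg.inv(np.array(p["camera_matrix"])).T*d.reshape(-1,1))@Ro.from_rotvec(p["rotation"]).as_matrix().T+p["eye"]
    L=(P[:,:2]-C0)@E.T;return im,P,np.c_[L,P[:,2]]
def heights(c):
    im,P,L=cloud(c);k=(abs(L[:,1])<46)&(L[:,2]>112)&(L[:,2]<132);o=[]
    for s in(-1,1):
        for x in(-72,-50,-25,0,25,50,70):
            m=k&(abs(L[:,0]-x)<8)&(L[:,1]*s>18);o.append((s,x,int(m.sum()),round(float(np.median(L[m,2])),1) if m.sum() else None))
    pm=(abs(L[:,1])<95)&(abs(L[:,1])>56)&(abs(L[:,0])<140)&(L[:,2]>112)&(L[:,2]<130);print(c,"pump",np.median(L[pm,2]).round(1));print(o);return im
E
python3 - <<'E'
from h import *
heights("scene");heights("top")
E
```

```text
scene pump 120.8
[(-1, -72, 46, 121.0), (-1, -50, 46, 121.5), (-1, -25, 47, 121.8), (-1, 0, 47, 121.8), (-1, 25, 51, 122.6), (-1, 50, 51, 122.6), (-1, 70, 50, 123.4), (1, -72, 0, None), (1, -50, 0, None), (1, -25, 43, 121.9), (1, 0, 44, 122.4), (1, 25, 42, 122.4), (1, 50, 42, 123.1), (1, 70, 45, 123.2)]
top pump 119.8
[(-1, -72, 0, None), (-1, -50, 0, None), (-1, -25, 0, None), (-1, 0, 0, None), (-1, 25, 0, None), (-1, 50, 16, 123.0), (-1, 70, 49, 122.3), (1, -72, 14, 119.3), (1, -50, 13, 119.8), (1, -25, 18, 120.1), (1, 0, 53, 121.1), (1, 25, 54, 121.3), (1, 50, 52, 121.7), (1, 70, 50, 122.1)]
```

The fastener end is home, since cover z≈121.0 there against pump top 120.8 and it holds at 22 N. I'll turn it clockwise now.

```bash
python3 -m pendant '[[[0,0,0],[0,0,0.06],1],[[0,0,0],[0,0,0.06],1],[[0,0,0],[0,0,0.06],1],[[0,0,0],[0,0,0.06],1],[[0,0,0],[0,0,0.06],1],[[0,0,0],[0,0,0.06],1],[[0,0,0],[0,0,0.06],1],[[0,0,0],[0,0,0.06],1],[[0,0,0],[0,0,0.06],1],[[0,0,0],[0,0,0.06],1]]'
python3 -c "
from h import *
go(530.1,-102.2,150.3,31);print(arm.observe()['wrist_torque'])"
```

```text
clock: 8.27
tcp_pos: [530.1, -102.6, 150.3]
eef_rot: [0.276, 3.128, -0.001]
ft_force: [-5.6, 0.3, 20.7]
opening: 0.103
grasp_force: 74.3
tcp [ 530.1 -102.6  150.3] yang 79.9 tilt [ 0.002 -0.001 -1.   ] q7 1.6090525550007044 F [-5.6  0.3 20.7] clock 8.2667 open 0.10336021813926129
shift cm [0.01 0.04 0.  ] az 0.853
[0.27923451 1.08458072 0.03680241]
```

Turning freely (about 0.03 N m about z). I'll continue to the lock marks.

```bash
python3 -m pendant '[[[0,0,0],[0,0,0.1],1],[[0,0,0],[0,0,0.1],1],[[0,0,0],[0,0,0.1],1],[[0,0,0],[0,0,0.1],1],[[0,0,0],[0,0,0.1],1],[[0,0,0],[0,0,0.1],1],[[0,0,0],[0,0,0.1],1],[[0,0,0],[0,0,0.1],1],[[0,0,0],[0,0,0.06],1],[[0,0,0],[0,0,0],1]]'
python3 -m pendant '[[[0,0,0],[0,0,0],1],[[0,0,0],[0,0,0],1],[[0,0,0],[0,0,0],1],[[0,0,0],[0,0,0],1],[[0,0,0],[0,0,0],0.9],[[0,0,0],[0,0,0],0.8],[[0,0,0],[0,0,0],0.6],[[0,0,0],[0,0,0],0.5],[[0,0,0],[0,0,0],0.4],[[0,0,0],[0,0,0],0.4]]'
python3 -c "
from h import *
go(530.1,-102.2,260,31);print(arm.observe()['wrist_torque'])"
```

```text
clock: 9.1
tcp_pos: [529.8, -103.1, 150.3]
eef_rot: [1.555, 2.728, 0.0]
ft_force: [-6.7, -0.6, 22.4]
opening: 0.102
grasp_force: 74.5
clock: 9.93
tcp_pos: [530.0, -101.7, 146.8]
eef_rot: [-1.551, -2.732, -0.0]
ft_force: [-0.8, 0.2, 0.3]
opening: 0.599
grasp_force: 0.0
tcp [ 530.  -101.7  146.8] yang 30.84 tilt [-0.  0. -1.] q7 0.9642623134253477 F [-0.8  0.2  0.3] clock 9.9333 open 0.5986626995779268
shift cm [ -0.04  -0.02 -11.32] az -0.003
[ 0.03889732  0.05594288 -0.01010573]
```

```bash
python3 -m pendant '[[[0,0,-1.6],[0,0,0],0.4],[[0,0,-1.6],[0,0,0],0.4],[[0,0,-1.6],[0,0,0],0.4],[[0,0,-1.6],[0,0,0],0.4],[[0,0,-1.6],[0,0,0],1],[[0,2.9,0],[0,0,0],1],[[0,2.9,0],[0,0,0],1],[[0,2.9,0],[0,0,0],1],[[0,2.9,0],[0,0,0],1],[[0,0,0],[0,0,0],1]]' 40
python3 - <<'E'
from h import *
ims=[]
for c,(a,b,e,f) in{"top":(165,265,290,410),"scene":(165,265,240,360)}.items():
    ims.append(cv2.resize(heights(c)[a:b,e:f],(360,300),interpolation=cv2.INTER_CUBIC))
    im,P,L=cloud(c)
    w=(abs(L[:,0]+50)<25)&(abs(L[:,1])<25)&(L[:,2]>132)&(L[:,2]<152);Q=L[w]
    if len(Q)>8: s=np.linalg.svd(Q[:,:2]-Q[:,:2].mean(0))[2][0];print("wing",len(Q),Q.mean(0),Q[:,2].max(),np.degrees(np.arctan2(s[1],s[0])))
cv2.imwrite("pics/l3.png",cv2.convertScaleAbs(np.hstack(ims),alpha=1.5))
go(629.6,-42.6,160,31)
E
```

```text
clock: 10.77
tcp_pos: [634.2, -35.7, 225.5]
eef_rot: [1.538, 2.739, 0.008]
ft_force: [0.0, 1.1, -0.1]
opening: 0.001
grasp_force: 0.0
top pump 119.6
[(-1, -72, 56, 119.6), (-1, -50, 49, 121.3), (-1, -25, 50, 122.4), (-1, 0, 51, 124.5), (-1, 25, 52, 125.0), (-1, 50, 13, 126.9), (-1, 70, 6, 127.3), (1, -72, 56, 120.3), (1, -50, 55, 121.6), (1, -25, 54, 122.9), (1, 0, 16, 123.1), (1, 25, 0, None), (1, 50, 0, None), (1, 70, 0, None)]
wing 43 [-51.76632893   2.15878586 147.56996842] 151.90167507561318 90.92969343134644
scene pump 120.6
[(-1, -72, 43, 121.9), (-1, -50, 47, 122.6), (-1, -25, 51, 123.2), (-1, 0, 47, 125.6), (-1, 25, 53, 125.7), (-1, 50, 50, 127.0), (-1, 70, 53, 127.6), (1, -72, 35, 121.9), (1, -50, 15, 123.1), (1, -25, 41, 124.1), (1, 0, 38, 124.8), (1, 25, 43, 125.6), (1, 50, 43, 126.8), (1, 70, 47, 128.2)]
wing 55 [-47.19375947  -4.19961462 145.03693506] 151.74832991247786 -91.84357457426017
tcp [628.8 -43.3 226.6] yang 30.78 tilt [-0.002 -0.001 -1.   ] q7 0.7893037188554185 F [ 0.2 -0.4  0. ] clock 10.9667 open -6.072165390470622e-05
shift cm [0.02 0.12 6.66] az -0.004
```

View pics/l3.png

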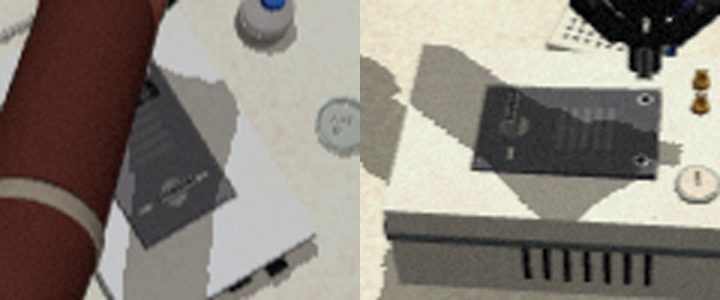

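The wing at (180,190) in the left crop lines up with both lock marks (measured ≈91°), and that end stays within about 2 mm. The closed fingers are above the screw end, so I'll press there.

```bash
python3 -m pendant '[[[0,0.1,1.4],[0,0,0],1],[[0,0,1.4],[0,0,0],1],[[0,0,1.4],[0,0,0],1],[[0,0,1.4],[0,0,0],1],[[0,0,1.0],[0,0,0],1],[[0,0,0.5],[0,0,0],1],[[0,0,0],[0,0,0],1],[[0,0,0],[0,0,0],1],[[0,0,0],[0,0,0],1],[[0,0,0],[0,0,0],1]]'
python3 -m pendant '[[[0,0,0.1],[0,0,0],1],[[0,0,0.1],[0,0,0],1],[[0,0,0.1],[0,0,0],1],[[0,0,0.1],[0,0,0],1],[[0,0,0.1],[0,0,0],1],[[0,0,0.1],[0,0,0],1],[[0,0,0],[0,0,0],1],[[0,0,0],[0,0,0],1],[[0,0,0],[0,0,0],1],[[0,0,0],[0,0,0],1]]'
```

```text
clock: 11.8
tcp_pos: [631.1, -42.2, 157.3]
eef_rot: [1.55, 2.73, 0.001]
ft_force: [0.0, -0.2, -0.9]
opening: -0.003
grasp_force: 0.0
clock: 12.63
tcp_pos: [630.8, -41.9, 150.7]
eef_rot: [1.551, 2.732, 0.001]
ft_force: [-0.3, 0.3, 4.9]
opening: 0.002
grasp_force: 2.4
```

```bash
python3 -m pendant '[[[0,0,0.1],[0,0,0],1],[[0,0,0.1],[0,0,0],1],[[0,0,0.1],[0,0,0],1],[[0,0,0.1],[0,0,0],1],[[0,0,0.1],[0,0,0],1],[[0,0,0.1],[0,0,0],1],[[0,0,0],[0,0,0],1],[[0,0,0],[0,0,0],1],[[0,0,0],[0,0,0],1],[[0,0,0],[0,0,0],1]]'
```

```text
clock: 13.47
tcp_pos: [631.1, -41.8, 146.3]
eef_rot: [1.55, 2.731, 0.002]
ft_force: [-2.8, 0.9, 12.2]
opening: 0.003
grasp_force: 6.0
```

```bash
python3 -m pendant '[[[0,0,0.1],[0,0,0],1],[[0,0,0.1],[0,0,0],1],[[0,0,0],[0,0,0],1],[[0,0,0.05],[0,0,0],1],[[0,0,0],[0,0,0],1],[[0,0,0],[0,0,0],1],[[0,0,0],[0,0,0],1],[[0,0,0],[0,0,0],1],[[0,0,0],[0,0,0],1],[[0,0,0],[0,0,0],1]]'
python3 - <<'E'
from h import *
im=heights("scene");heights("top")
cv2.imwrite("pics/end.png",cv2.convertScaleAbs(cv2.resize(im[165:265,240:380],(560,400),interpolation=cv2.INTER_CUBIC),alpha=1.5))
go(629.6,-42.6,145,31)
E
```

```text
clock: 14.3
tcp_pos: [631.2, -41.8, 145.3]
eef_rot: [1.55, 2.731, 0.003]
ft_force: [-5.7, 2.1, 18.8]
opening: -0.0
grasp_force: 9.4
scene pump 120.7
[(-1, -72, 43, 123.2), (-1, -50, 52, 122.6), (-1, -25, 48, 121.9), (-1, 0, 52, 122.1), (-1, 25, 50, 120.7), (-1, 50, 50, 121.5), (-1, 70, 51, 120.9), (1, -72, 33, 122.8), (1, -50, 19, 122.3), (1, -25, 45, 122.7), (1, 0, 46, 122.0), (1, 25, 31, 122.3), (1, 50, 13, 121.7), (1, 70, 1, 122.0)]
top pump 119.6
[(-1, -72, 55, 121.7), (-1, -50, 49, 121.6), (-1, -25, 52, 120.7), (-1, 0, 55, 120.7), (-1, 25, 36, 120.4), (-1, 50, 24, 120.0), (-1, 70, 0, None), (1, -72, 56, 121.7), (1, -50, 55, 121.8), (1, -25, 55, 120.6), (1, 0, 17, 121.5), (1, 25, 0, None), (1, 50, 0, None), (1, 70, 0, None)]
tcp [631.1 -41.8 145.3] yang 30.84 tilt [ 0.002  0.001 -1.   ] q7 0.8233536305456863 F [-5.2  1.9 19.4] clock 14.4 open 0.0027232885231144185
shift cm [ 0.01 -0.17  0.03] az -0.003
```

View pics/end.png

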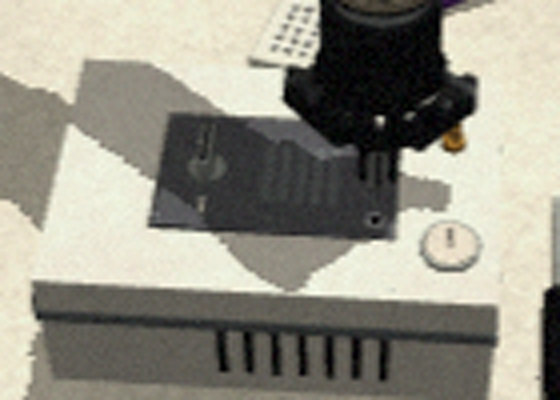

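The screw end is flush within the measurement, at 120.0–121.5 against pump top 119.6–120.7. The fingers are at (375,165), between the holes. One small extra step should show it's on the ledge.

```bash
python3 -m pendant '[[[0,0,0.1],[0,0,0],1],[[0,0,0],[0,0,0],1],[[0,0,0],[0,0,0],1],[[0,0,0],[0,0,0],1],[[0,0,0],[0,0,0],1],[[0,0,0],[0,0,0],1],[[0,0,0],[0,0,0],1],[[0,0,0],[0,0,0],1],[[0,0,0],[0,0,0],1],[[0,0,0],[0,0,0],1]]'
```

```text
clock: 15.23
tcp_pos: [631.1, -41.9, 145.2]
eef_rot: [1.55, 2.731, 0.004]
ft_force: [-7.0, 1.6, 22.6]
opening: -0.0
grasp_force: 11.5
```

It is on the rigid ledge: 1 mm more command moved it only 0.1 mm, and it holds at about 23 N. Handing in.

```bash
python3 -c "
from bench import arm
print(arm.sign_off())"
```

```text
the job is handed in; nothing more can be done
None
```

The job is handed in after about 15 s; no verdict came back. The wing is turned to its lock marks (measured about 91°) with its end about 2 mm proud, and the arm is still pressing the screw end flush with about 23 N. I didn't re-measure the bystanders, but nothing went near them.

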